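# Wet and clear a hotplate of porcelain shards

### The arm

A 7-joint arm with a two-finger parallel gripper is mounted at the origin on the work surface. World frame = base frame: x ahead of the robot, y to its left, z up, the work surface at z = 0. Lengths are in m, angles in rad, forces in N, time in s.
With the tool pointing down it reaches from about 0.4 to 0.9 m from the base axis. Payload 5.5 kg.
Tool frame: the origin (TCP) lies midway between the tips of the shut fingers; the grasp point (between the pads) lies 19 mm behind it (manip.grip_depth is the distance from the TCP to the grasp point, in m); z points along the fingers, y is the line along which they close (so a half turn about z gives the same grasp; the last joint's range is limited). The gripper opens to 92 mm and grips with 3 to 60 N. Pads are 19 mm wide; open, the fingers measure 130 mm over their backs; the gripper's body (75 mm by 190 mm) begins 47 mm behind the grasp point.
Start: joints at [1.593, 0.501, -0.427, 1.55, 0.221, 1.138, -0.21], TCP at [0.155, -0.631, 0.198] pointing down, gripper open.
Joint ranges: [-2.88, 2.88], [-0.31, 2.03], [-1.54, 1.56], [0.2, 2.42], [-1.41, 4.55], [0.19, 2.02], [-2.57, 2.57]. Speed limits (rad/s): [2.57, 2.57, 3.14, 3.14, 3.14, 3.14, 3.14].

### API

Orientations are given as a unit quaternion [x, y, z, w].
In Python, from bench import manip, effector, viewer gives the robot as it stands. Calls block until the motion is done:
- manip.move_pose(position, orientation): joint-space move of the TCP to a pose.
- manip.servo_line(position, ori=None, vel=0.15): straight line of the TCP; ori=None keeps the orientation; vel is the mean speed in m/s.
- manip.movej(angles): joint-space move.
- effector.open_jaws() and effector.close(f_grip=None): open the fingers fully, or close them until they stop; f_grip is the grip in N (None keeps the last).
- manip.sleep(seconds).
- manip.solve_ik(position, orientation): joint angles nearest the present ones, or None.
- viewer.get_image(name): name is "scene" or "top"; returns the picture (384x512x3 uint8, red, green, blue); there is no depth.
- viewer.get_calibration(name): a dict with "vfov" (degrees; the focal length in pixels is half the picture's height over the tangent of half this angle, whatever the lens; pixels are square), "cx", "cy" (the principal point, pixels), "eye" and "attitude" of the camera in the world. Camera axes: x right, y down, z forward; pixel columns grow to the right and rows downward; lengths in m; the calibration is good to about 2 mm. A picture is of the moment at which its call begins. get_calibration takes no time and is no camera call.
A pose or a line that the arm cannot do raises manip.PlanningError and nothing moves.
- manip.hand_in(): hands the job in; it is judged then, once.
Readings, each from a call of its own:
- manip.current_clock(): time.
- manip.current_q(): joint angles.
- manip.current_joint_velocities(): joint speeds.
- manip.current_tau(): joint torques, N m.
- manip.current_tool_pos(): TCP position.
- manip.current_tcp_rot(): TCP orientation.
- manip.current_force(): force on the tool from outside, world axes, zero at the start.
- manip.current_wrist_torque(): the same for the moment, N m.
- manip.current_finger_gap(): finger opening in m.
- manip.current_gripper_force(): force on a finger pad.
Only numpy, scipy, OpenCV 4.12 (cv2) and the standard library are available. Lean on these libraries where they do the work, as an engineer would, in place of code of your own. Each camera call takes 0.05 s, during which the arm holds its last target. There are 200 camera calls.

### The job

A dish has cracked on the cold hotplate. Wet the plate first: gently press the head of the pump bottle all the way down and let it come back up; then take the scraper block and push all four shards off the end of the plate into the waste tray, never touching the sharp shards with the gripper. Finally stand the scraper upright on its black rubber mat again and let go, leaving the other things on the bench where they are.

Things in the scene. Friction and masses are not known exactly. Their poses are not given: they have to be found in the camera images.
- hotplate: fixed cold laboratory hotplate, white, 180 mm along its x, 220 mm along its y; origin at the centre of its underside on the bench, z up. Flat steel top 60 mm above the bench. Rims 8 mm high, 6 mm wide run along its two long edges (x = -87 and +87 mm); the ends at y = -110 and +110 mm are open, flush with the top. Yaw within 0.2 rad.
- tray: fixed grey open waste tray, 190 mm along its x, 130 mm along its y, 45 mm high, walls and floor 4 mm; origin at the centre of its underside. It stands against one open end of the hotplate (centre 176 mm from the hotplate's, along its +y or -y; which end varies), its rim 15 mm below the plate's top. Same yaw as the hotplate.
- mat: fixed black rubber mat, 170 mm along its x, 130 mm along its y, 6 mm thick; origin at the centre of its underside. It lies against the other open end of the hotplate, across from the tray (centre 176 mm from the hotplate's), same yaw. The scraper stands on it.
- scraper: loose white plastic scraper block, 0.15 to 0.31 kg, 100 mm high, upright on the mat; origin at the centre of its foot, z up. Foot block 130 mm long (x), 24 mm thick (y), 32 mm high, with a stiff black lip below. Above it, centred, a flat upright handle 80 mm along x, 22 mm thick along y, 32 to 100 mm above the foot: grip it across y. Its x is within 0.35 rad of the hotplate's x.
- pump (a joint): travel of the pump head in m: 0 up, grows as it is pressed down, 0.012 fully down at its stop. Sprung: about 2.5 N to start it, about 8.5 N fully down; it comes back up by itself.
- pump_top (a point): centre of the flat round top of the pump head (grey disc 42 mm across, 18 mm thick, short spout towards the hotplate) on the fixed white pump bottle, which stands at the far long side of the hotplate. 198 mm above the bench when up; moves down with the head. The glass bottle beside it has a screw cap and no spout.
- shard0: a loose white porcelain shard, irregular, about 40 x 27 mm and 9 mm thick, 18 g, lying flat on the hotplate's top; origin at the centre of its underside; it lies at any yaw
- shard1: a loose white porcelain shard, irregular, about 40 x 27 mm and 9 mm thick, 18 g, lying flat on the hotplate's top; origin at the centre of its underside; it lies at any yaw
- shard2: a loose white porcelain shard, irregular, about 40 x 27 mm and 9 mm thick, 18 g, lying flat on the hotplate's top; origin at the centre of its underside; it lies at any yaw
- shard3: a loose white porcelain shard, irregular, about 40 x 27 mm and 9 mm thick, 18 g, lying flat on the hotplate's top; origin at the centre of its underside; it lies at any yaw
- reagent: loose glass bottle with a screw cap, 68 mm across, 150 mm high, 0.5 kg, beside the pump bottle, which may be on either side of it; origin at the centre of its underside. Bystander.
- beaker: loose glass beaker, 80 mm across, 95 mm high, standing to the left; origin at the centre of its underside. Bystander.
- jar: loose amber jar, 70 mm across, 90 mm high, standing to the right; origin at the centre of its underside. Bystander.
- cleaner: the fixed white pump bottle under the pump head: 68 mm across, shoulder 125 mm and collar 160 mm above the bench; origin at the centre of its foot's underside. Its spout points along its -x.
There are look-alikes about, which are no part of the job. What is meant by the scraper is not purple, and is the larger of those in its own colour.

How it is judged:
By the outcome, as a careful person would: the job done as asked, in the order asked, and still so for the second after the job is handed in, with the robot touching nothing.
It also fails if it takes over 54 s, if anything falls off the work surface, if the arm or the gripper's body presses on something with over 40 N, if the wrist force passes 120 N, or if a joint passes its speed limit or range.

## Working session

There is one attempt and no reset: what is moved stays moved. The work goes in short steps, each a Python script; the robot and the scene stay as the last script left them, time stands still between calls to the robot, and variables do not carry over. Pictures are saved under pics/ and viewed, at most 10 in all, crops included, and the job is handed in when it is done.

```bash
ls; mkdir -p pics
python3 - <<'E'
from bench import manip, effector, viewer
import cv2
for n in ("scene","top"):
    c=viewer.get_calibration(n); print(n,c)
    im=viewer.get_image(n); cv2.imwrite(f"pics/{n}0.png",im[:,:,::-1])
print(manip.current_tcp_rot(),manip.current_clock(),manip.grip_depth)
E
```

```text
pics
scene {'vfov': 49.11377941909129, 'cx': 255.03871077021847, 'cy': 196.99649196736377, 'eye': array([0.99596884, 0.63073218, 1.30649202]), 'attitude': array([ 0.2799521 ,  0.91293569, -0.28422102, -0.08598638])}
top {'vfov': 46.236902114697386, 'cx': 262.5078761336162, 'cy': 193.71343755035915, 'eye': array([0.38729921, 0.00593068, 1.51033891]), 'attitude': array([ 0.70785074, -0.70379831,  0.04123303, -0.04376194])}
[ 9.92757334e-01  1.20133579e-01 -5.98862691e-05 -8.92224842e-04] 0.1 0.0188
```

View pics/scene0.png

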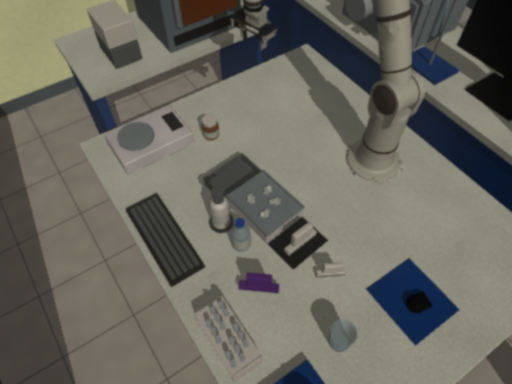

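View pics/top0.png

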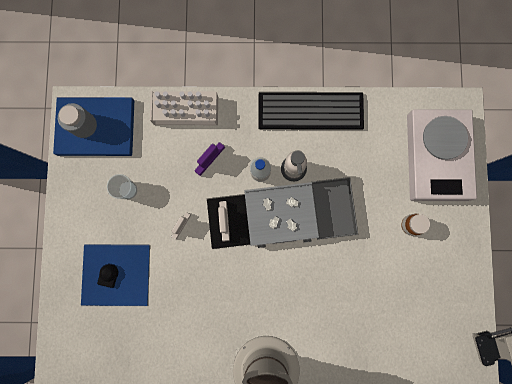

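The top view shows the black mat (≈228,220) with the white scraper (≈224,220), the plate (≈282,215) with four shards, the tray (≈337,207) on the -y side, the pump (≈294,160) and the blue-capped reagent bottle (≈260,168). I'll zoom in.

```bash
cat > h.py <<'E'
from bench import manip, effector, viewer
import numpy as np, cv2
from scipy.spatial.transform import Rotation as R
def ray(n,px,z):
    """pixel -> world point on the plane at height z"""
    c=viewer.get_calibration(n); f=192/np.tan(np.radians(c['vfov']/2))
    px=np.atleast_2d(px).astype(float)
    d=np.c_[(px[:,0]-c['cx'])/f,(px[:,1]-c['cy'])/f,np.ones(len(px))]
    d=R.from_quat(c['attitude']).apply(d)
    return c['eye']+d*((z-c['eye'][2])/d[:,2])[:,None]
def proj(n,p):
    c=viewer.get_calibration(n); f=192/np.tan(np.radians(c['vfov']/2))
    q=R.from_quat(c['attitude']).inv().apply(np.atleast_2d(p)-c['eye'])
    return np.c_[q[:,0]/q[:,2]*f+c['cx'],q[:,1]/q[:,2]*f+c['cy']]
E
python3 - <<'E'
import cv2
a=cv2.imread('pics/top0.png')[140:260,202:362]; cv2.imwrite('pics/tc.png',cv2.resize(a,(800,600),interpolation=cv2.INTER_CUBIC))
a=cv2.imread('pics/scene0.png')[150:270,190:350]; cv2.imwrite('pics/sc.png',cv2.resize(a,(800,600),interpolation=cv2.INTER_CUBIC))
E
```

```text
(no output)
```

View pics/tc.png

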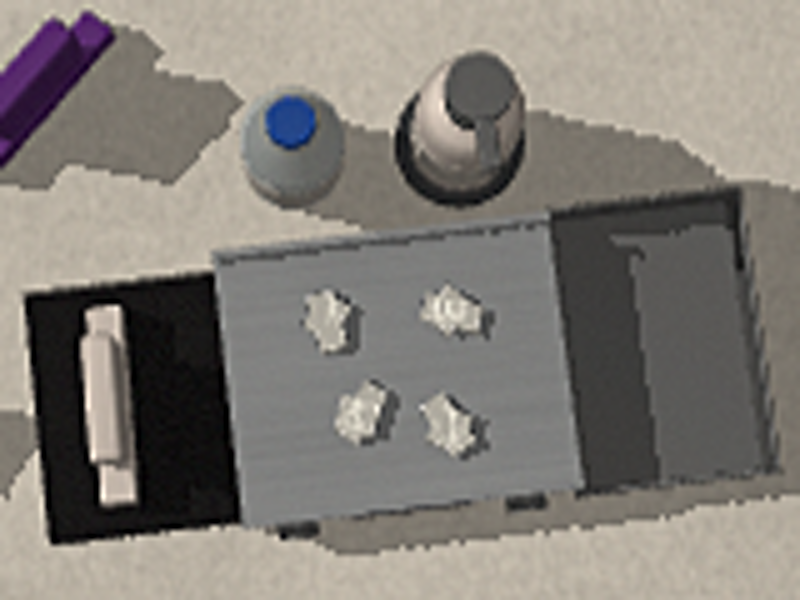

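View pics/sc.png

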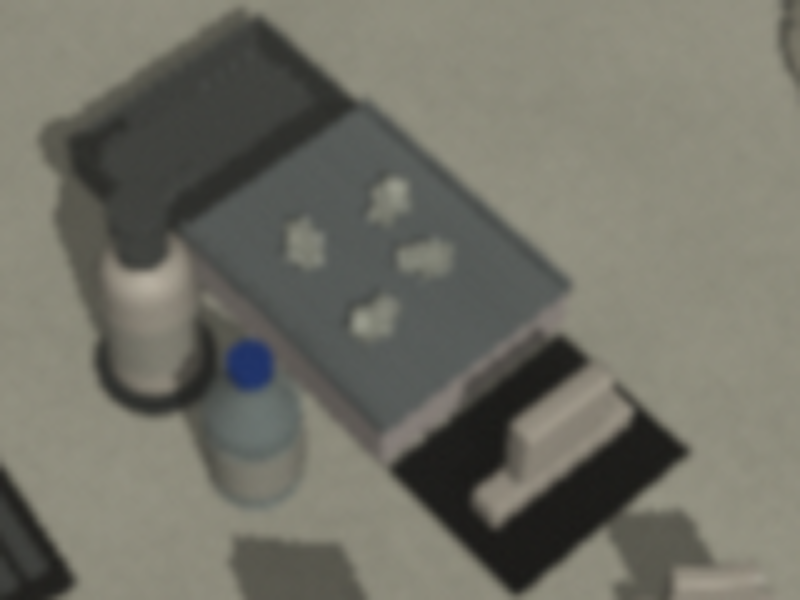

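Run:
```python
from h import *
np.set_printoptions(precision=4,suppress=True)
C=lambda l:(np.array(l)+0.5)/5+[202,140]-0.5
S=lambda l:(np.array(l)+0.5)/5+[190,150]-0.5
pl=ray('top',C([(215,255),(550,215),(583,488),(243,522)]),.066); print('plate',pl,pl.mean(0))
t=ray('top',C([(745,188),(778,470)]),.045); print('tray far',t,t.mean(0))
m=ray('top',C([(27,295),(50,543)]),.006); print('mat far',m,m.mean(0))
ax=t.mean(0)-m.mean(0); print('len',np.hypot(*ax[:2]),'(0.482)','yaw',np.arctan2(ax[0],-ax[1]), 'mid',(t+m)[:].mean(0)/2)
print('pump',ray('top',C([(484,88)]),.198),ray('scene',S([(138,205)]),.198)); 
print('cap',ray('top',C([(291,122)]),.15),ray('scene',S([(251,360)]),.15))
hd=ray('top',C([(81,340),(107,336),(120,462),(92,466)]),.106);print('handle',hd,hd.mean(0))
hs=ray('scene',S([(510,435),(592,364),(612,378),(530,450)]),.106);print('handle s',hs,hs.mean(0))
im=viewer.get_image('top'); 
hsv=cv2.cvtColor(im,cv2.COLOR_RGB2HSV); mk=(im.min(2)>165).astype(np.uint8)
# shards on the plate, and scraper
reg=np.zeros_like(mk); cv2.fillConvexPoly(reg,np.round(C([(215,262),(550,222),(583,488),(243,515)])).astype(int),1); 
cs,_=cv2.findContours((mk&reg),cv2.RETR_EXTERNAL,cv2.CHAIN_APPROX_NONE)
for c in cs:
    if cv2.contourArea(c)>12: 
        w=ray('top',c[:,0],.067); print('shard',w.mean(0),w.min(0)[:2],w.max(0)[:2])
```

```text
plate [[ 0.5717  0.0697  0.066 ]
 [ 0.599  -0.1474  0.066 ]
 [ 0.4228 -0.1672  0.066 ]
 [ 0.3999  0.05    0.066 ]] [ 0.4984 -0.0487  0.066 ]
tray far [[ 0.6208 -0.2782  0.045 ]
 [ 0.4357 -0.2963  0.045 ]] [ 0.5283 -0.2873  0.045 ]
mat far [[0.5515 0.1986 0.006 ]
 [0.3858 0.1799 0.006 ]] [0.4687 0.1893 0.006 ]
len 0.4802186912109309 (0.482) yaw 0.12440013347577113 mid [ 0.4985 -0.049   0.0255]
pump [[ 0.6556 -0.0948  0.198 ]] [[ 0.6578 -0.0925  0.198 ]]
cap [[0.6436 0.0202 0.15  ]] [[0.6463 0.0217 0.15  ]]
handle [[0.5124 0.1513 0.106 ]
 [0.515  0.1351 0.106 ]
 [0.4363 0.1257 0.106 ]
 [0.4337 0.1431 0.106 ]] [0.4743 0.1388 0.106 ]
handle s [[0.5243 0.1411 0.106 ]
 [0.4468 0.1285 0.106 ]
 [0.4425 0.1445 0.106 ]
 [0.5203 0.1572 0.106 ]] [0.4835 0.1428 0.106 ]
shard [ 0.4592 -0.0846  0.067 ] [ 0.4453 -0.0963] [ 0.4773 -0.0707]
shard [ 0.4667 -0.0225  0.067 ] [ 0.4545 -0.0354] [ 0.4801 -0.0098]
shard [ 0.5379 -0.0804  0.067 ] [ 0.5256 -0.0933] [ 0.5515 -0.0675]
```

```bash
cat >> h.py <<'E'
def q(yaw): return (R.from_euler('z',yaw)*R.from_euler('x',np.pi)).as_quat()
C0=np.array([.4990,-.0485]); YAW=.124
ex=np.array([np.cos(YAW),np.sin(YAW)]); ey=np.array([-ex[1],ex[0]])
def P(x,y,z): return np.r_[C0+x*ex+y*ey,z]
E
python3 - <<'E'
from h import *
np.set_printoptions(precision=4,suppress=True)
C=lambda l:(np.array(l)+0.5)/5+[202,140]-0.5
print('foot',ray('top',C([(86,307),(122,305),(102,505),(136,502)]),.038))
im=viewer.get_image('top'); mk=(im.min(2)>150).astype(np.uint8)
reg=np.zeros_like(mk); cv2.fillConvexPoly(reg,np.round(C([(235,270),(540,235),(560,470),(255,500)])).astype(int),1)
cs,_=cv2.findContours((mk&reg),cv2.RETR_EXTERNAL,cv2.CHAIN_APPROX_NONE)
for c in cs:
    if cv2.contourArea(c)>10:
        w=(ray('top',c[:,0],.067)[:,:2]-C0)@np.c_[ex,ey]; print('shard plate frame',w.mean(0),w.min(0),w.max(0))
p=manip.current_tool_pos(); effector.close(10)
manip.servo_line([p[0],p[1],.30],vel=.25)
manip.move_pose([.657,-.0935,.27],q(YAW))
manip.servo_line([.657,-.0935,.204],vel=.12)
f0=manip.current_force(); print('f0',f0,manip.current_tool_pos())
for z in np.arange(.201,.1825,-.0015):
    manip.servo_line([.657,-.0935,z],vel=.02)
    f=manip.current_force()-f0; print(round(z,4),manip.current_tool_pos()[2],f)
    if f[2]>13: break
manip.sleep(.3); print(manip.current_force()-f0,manip.current_tool_pos())
cv2.imwrite('pics/press.png',viewer.get_image('scene')[:,:,::-1])
manip.servo_line([.657,-.0935,.205],vel=.03); manip.servo_line([.657,-.0935,.26],vel=.15); print(manip.current_clock())
E
```

```text
foot [[0.5403 0.1555 0.038 ]
 [0.5417 0.1318 0.038 ]
 [0.4107 0.1428 0.038 ]
 [0.4127 0.1206 0.038 ]]
shard plate frame [-0.0393 -0.0272] [-0.0577 -0.042 ] [-0.0216 -0.0126]
shard plate frame [-0.0263  0.0275] [-0.0441  0.0118] [-0.0099  0.0431]
shard plate frame [0.0364 0.0417] [0.0184 0.0275] [0.0541 0.0543]
shard plate frame [ 0.0322 -0.0393] [ 0.0192 -0.0558] [ 0.0482 -0.0202]
f0 [1.1315 0.0207 0.4064] [ 0.6574 -0.0934  0.2045]
0.201 0.20145329038810883 [-1.7367  0.4819 -0.5101]
0.1995 0.19947568521414977 [-1.4711 -0.2089  0.4104]
0.198 0.19785812245737944 [-0.8187  1.3702 -0.1381]
0.1965 0.19635705131938933 [-0.8417 -0.1027 -1.1041]
0.195 0.19485492561224238 [-1.3565  0.2016 -0.2047]
0.1935 0.19337338387163455 [-0.9171 -0.4684  0.0909]
0.192 0.19187171723660346 [-1.1218  0.748  -0.1443]
0.1905 0.1903771897190927 [-2.1479  0.3865  0.3555]
0.189 0.18886223091934634 [-1.1906 -0.0044 -0.586 ]
0.1875 0.1873696874375457 [-1.5949  0.0921  1.2586]
0.186 0.18584922429005696 [-1.1311  0.1541 -1.1745]
0.1845 0.18435229533441969 [-0.0187  0.1094 -1.2546]
0.183 0.1828670716598547 [-1.5396  0.4147  0.8502]
[-0.7571  0.6268 -0.4223] [ 0.657  -0.0935  0.183 ]
10.5417
```

Run:
```python
from h import *
a=cv2.imread('pics/press.png')[120:270,150:350]; cv2.imwrite('pics/pc.png',cv2.resize(a,(800,600),interpolation=cv2.INTER_CUBIC))
print(manip.current_finger_gap(), proj('scene',[.657,-.0935,.183]),proj('scene',[.657,-.0935,.198]))
```

```text
0.0004277935675109496 [[217.60139258 192.93576832]] [[217.25169037 190.27288481]]
```

View pics/pc.png

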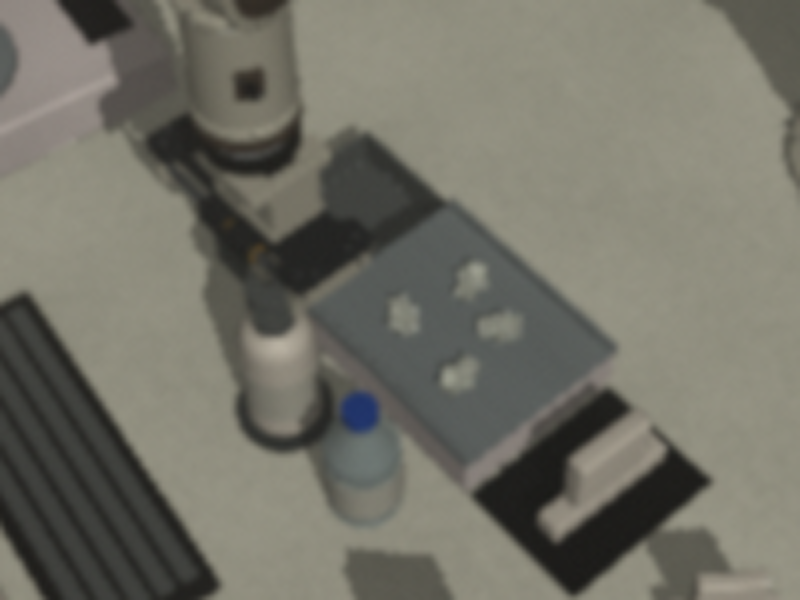

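The press shot shows the gripper near the pump head (crop ≈268,285), but no force was felt. I'll check where the fingertips really are against the projected TCP.

Run:
```python
from h import *
p=manip.current_tool_pos(); print(p)
o=[]
for n in('scene','top'):
    a=viewer.get_image(n)[:,:,::-1]; u=proj(n,p)[0]; v=proj(n,[.657,-.0935,.198])[0]; print(n,u,v)
    x,y=int(u[0])-40,int(u[1])-60
    b=cv2.resize(a[y:y+120,x:x+80],(400,600),interpolation=cv2.INTER_CUBIC)
    for w,col in((u,(0,0,255)),(v,(0,255,0))): cv2.circle(b,(int((w[0]-x)*5),int((w[1]-y)*5)),4,col,1)
    o.append(b)
cv2.imwrite('pics/chk.png',np.hstack(o))
```

```text
[ 0.65684103 -0.09361831  0.25966558]
scene [215.76893223 178.75016961] [217.25169037 190.27288481]
top [299.65011868 152.40816056] [297.97356476 156.74286488]
```

View pics/chk.png

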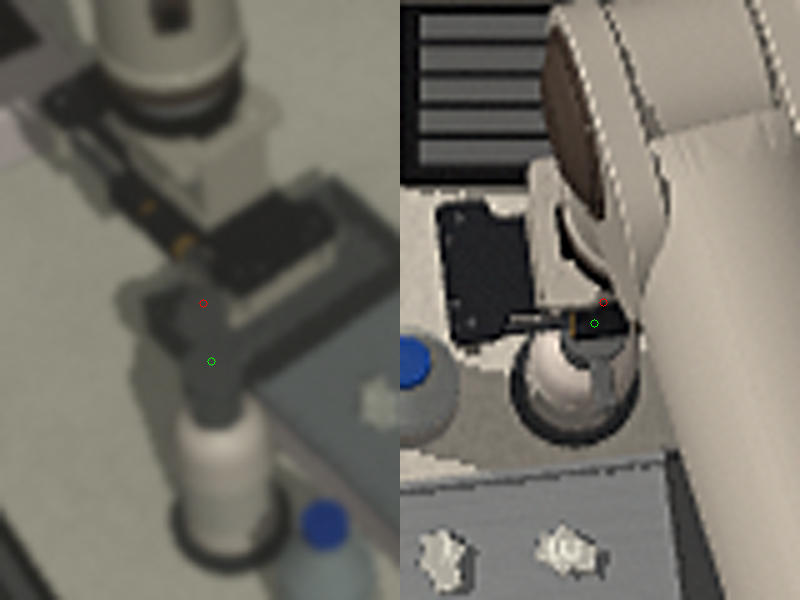

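Run:
```python
from h import *
np.set_printoptions(precision=4,suppress=True)
C=lambda l:(np.array(l)+0.5)/5+[202,140]-0.5
S=lambda l:(np.array(l)+0.5)/5+[190,150]-0.5
def tri(a,b):
    A=[];B=[]
    for n,px in(('top',a),('scene',b)):
        e=viewer.get_calibration(n)['eye'];d=ray(n,px,0)[0]-e;d/=np.linalg.norm(d);M=np.eye(3)-np.outer(d,d);A.append(M);B.append(M@e)
    x=np.linalg.solve(sum(A),sum(B)); return x,[np.linalg.norm(m@x-b) for m,b in zip(A,B)]
print('head',tri(C([(484,88)]),S([(138,205)])))
print('cap',tri(C([(291,122)]),S([(251,360)])))
print('ring base top',ray('top',C([(397,148),(525,148),(460,207)]),.0), 'scene',ray('scene',S([(95,360),(217,360),(155,412)]),.0))
for n in('top','scene'):
  for z in (0,.06,.125,.16,.198): print(n,z,proj(n,[.657,-.0935,z]))
for n,w in (('top',(275,145,315,185)),('scene',(205,180,235,235))):
    a=cv2.imread(f'pics/{n}0.png'); x0,y0,x1,y1=w
    g=cv2.cvtColor(a,cv2.COLOR_BGR2GRAY)[y0:y1:1,x0:x1]; print(n); print('\n'.join(' '.join(f'{v:3d}' for v in r[::2]) for r in g[::2]))
```

```text
head (array([ 0.6565, -0.0951,  0.1939]), [np.float64(6.119878390459567e-05), np.float64(6.119878390469793e-05)])
cap (array([0.6447, 0.0199, 0.1458]), [np.float64(0.0004984817246899153), np.float64(0.0004984817246899298)])
ring base top [[ 0.6542 -0.0506  0.    ]
 [ 0.6547 -0.1377  0.    ]
 [ 0.6139 -0.0934  0.    ]] scene [[ 0.6947 -0.1209  0.    ]
 [ 0.6214 -0.0712  0.    ]
 [ 0.6813 -0.0594  0.    ]]
top 0 [[293.6088 168.4658]]
top 0.06 [[294.8083 165.2441]]
top 0.125 [[296.2224 161.4461]]
top 0.16 [[297.0389 159.2531]]
top 0.198 [[297.9736 156.7429]]
scene 0 [[221.4113 221.947 ]]
scene 0.06 [[220.2479 213.0885]]
scene 0.125 [[218.8964 202.7967]]
scene 0.16 [[218.1255 196.9271]]
scene 0.198 [[217.2517 190.2729]]
top
179 186 181 180 184 184 179 186 185 179 185 178 180 182 181 184 180 177 181 172
189 182 185 185 183 183 184 184 180 181 186 175 183 182 177 180 180 183 172 178
190 185 178 178 180 182 179 181 181 183 186 188 188 180 184 177 178 184 181 174
181 184 184 181 185 183 181 185 187 140  94  83  88 120 185 179 182 182 180 185
181 186 183 182 177 187 181 161 178  82  88  89  8
[... 2215 characters left out ...]
 121 130 135 135 134 129 117  92  89 101
136 123  88  88 108 120 127 132 135 134 127 110  73  75  85
136 132 103  81  99 113 122 128 129 127 120 108  71  52  81
135 133  94  70  95 107 114 119 123 122 120 109  72  44  71
136 131  75  63  91 105 112 118 122 123 119 102  70  43  64
136 131  70  57  90 103 111 117 122 122 116  80  64  41  61
136 134  89  52  86 107 114 119 124 124  96  72  53  39  58
135 137 109  53  62  98 118 127 131 129  92  58  40  44  68
136 137 131  86  49  59  84 100 106  97  59  39  39  61  78
138 139 138 127  89  55  48  50  51  48  45  47  64  78  85
139 139 137 138 136 116  88  70  68  79  96  81  83  85  91
141 141 139 140 140 140 135 132 131 135 136 106  85  83  94
```

Run:
```python
from h import *
np.set_printoptions(precision=4,suppress=True)
im=viewer.get_image('scene'); cv2.imwrite('pics/now.png',im[:,:,::-1])
for n in('scene0','press','now'):
    g=cv2.cvtColor(cv2.imread(f'pics/{n}.png'),cv2.COLOR_BGR2GRAY)[176:208,206:232]; print(n); print('\n'.join(' '.join(f'{v:3d}' for v in r[::2]) for r in g[::2]))
```

```text
scene0
 64  58  50  52  55  63  65  65  64  65  65  64  65
 47  46  52  59  63  65  65  65  65  65  65  64  65
 48  46  56  65  65  65  64  64  64  65  65  64  63
 46  48  58  65  65  65  65  65  65  65  63  63  64
 47  45  52  63  65  65  65  65  65  64  63  65  62
 65  47  46  52  61  64  64  64  62  65  65  63  51
 84  63  47  54  63  64  65  64  64  67  55  49  47
 87  83  66  63  64  64  64  64  65  58  47  46  47
 86  86  78  67  65  65  65  65  62  49  47  49  61
 87  87  82  63  65  65  65  66  61  49  61  70  85
 87  86  83  61  61  64  65  62  61  71  70  82  87
 87  87  84  75  63  63  64  64  68 100  94  75  80
 87  86  90  92  64  65  65  64  69 116 119  86  77
 86  83  99 117  78  65  66  71 107 141 132 100  86
 87  83 103 132 131 122 129 139 155 153 136 105  94
 91  83  96 129 148 159 170 173 166 154 134 106  92
press
 47  42  37  51  88  97 103 114 110  88  55  37  37
 38  37  37  37  49  87 109 100  72  42  36  36  36
 37  36  38  38  40  50  76  55  38  36  36  36  36
 42  36  34  48  62  47  40  36  37  36  36  35  35
 46  42  37  56  59  53  55  40  36  36  36  35
[... 712 characters left out ...]
  79 104  98  97  78  67
 44  47  58  64  64  66  65  79 107  89  67  63  64
 46  45  52  62  65  65  64  65  69  67  62  66  64
 65  46  44  50  62  64  64  64  62  66  65  63  52
 85  65  47  54  63  65  65  65  65  67  56  49  46
 87  85  66  63  65  64  66  65  65  58  47  46  46
 88  88  80  66  65  66  65  65  63  49  46  48  61
 89  88  82  63  65  67  66  67  62  50  61  72  87
 89  87  84  61  62  65  68  64  62  72  70  85  88
 89  88  87  76  65  64  65  64  69 103  95  77  83
 88  88  92  93  64  66  67  65  71 120 121  88  78
 88  86 101 120  80  65  68  72 109 145 136 103  89
 88  85 104 134 134 126 131 142 158 158 141 108  96
 92  85  99 132 152 163 174 177 168 157 138 109  95
```

Run:
```python
from h import *
np.set_printoptions(precision=4,suppress=True)
o=[]
p=manip.current_tool_pos()
for n in('scene','top'):
    a=viewer.get_image(n)[:,:,::-1]; u=proj(n,p)[0]
    x,y=int(u[0])-20,int(u[1])-30
    b=cv2.resize(a[y:y+60,x:x+40],(400,600),interpolation=cv2.INTER_NEAREST)
    b=np.clip(b.astype(float)*1.6,0,255).astype(np.uint8)
    cv2.circle(b,(int((u[0]-x+.5)*10),int((u[1]-y+.5)*10)),4,(0,0,255),1); o.append(b); print(n,x,y)
cv2.imwrite('pics/chk2.png',np.hstack(o))
for px in((223,182),(222,180)): print(ray('scene',px,.26))
print(ray('top',(299.5+.5,156.5),.26), manip.current_q(), R.from_quat(manip.current_tcp_rot()).as_matrix())
```

```text
scene 195 148
top 279 122
[[ 0.6449 -0.07    0.26  ]]
[[ 0.6434 -0.0783  0.26  ]]
[[ 0.645  -0.0945  0.26  ]] [ 0.7062  0.612  -0.9423  1.4301  0.4958  1.3511 -1.7035] [[ 0.9923  0.1237 -0.0019]
 [ 0.1237 -0.9923  0.0002]
 [-0.0019 -0.0004 -1.    ]]
```

View pics/chk2.png

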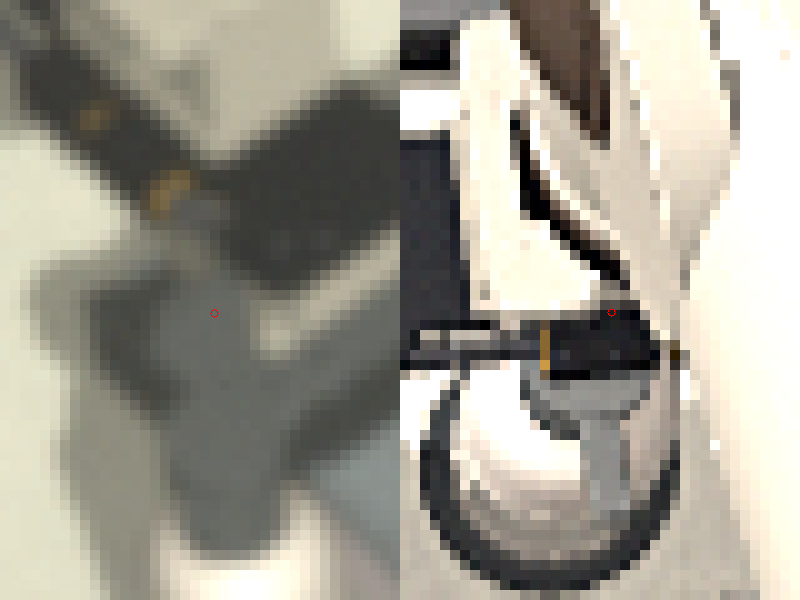

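Run:
```python
from h import *
np.set_printoptions(precision=1,suppress=True)
p=manip.current_tool_pos(); Y=.124; a=np.array([np.cos(Y),np.sin(Y),0]);b=np.array([-a[1],a[0],0])
for n in('scene','top'):
  for sx in(-.0375,.0375):
    for sy in(-.095,.095): print(n,sx,sy,[proj(n,p+a*sx+b*sy+[0,0,h])[0] for h in(.066,.12)])
  print(n,'tip',proj(n,p),'grasp top',proj(n,p+[0,0,.066]))
```

```text
scene -0.0375 -0.095 [array([204.9, 141.5]), array([203.1, 129.4])]
scene -0.0375 0.095 [array([244.3, 178. ]), array([243.8, 166.4])]
scene 0.0375 -0.095 [array([185.3, 153.6]), array([182.8, 141.7])]
scene 0.0375 0.095 [array([224.3, 191.8]), array([223.1, 180.5])]
scene tip [[215.9 178.9]] grasp top [[214.2 165.6]]
top -0.0375 -0.095 [array([338.5, 157. ]), array([342. , 152.7])]
top -0.0375 0.095 [array([268.1, 165.2]), array([268.3, 161.4])]
top 0.0375 -0.095 [array([334.7, 129.9]), array([338. , 124.4])]
top 0.0375 0.095 [array([264.8, 138. ]), array([264.9, 132.9])]
top tip [[299.6 152.6]] grasp top [[301.6 147.5]]
```

```bash
cat >> h.py <<'E'
def fm(n=12): return np.mean([manip.current_force() for _ in range(n)],0)
E
python3 - <<'E'
from h import *
np.set_printoptions(precision=2,suppress=True)
manip.servo_line([.657,-.0935,.186],vel=.15); f0=fm(); print(f0)
z=.186; log=[]; zc=None
while z>.110:
    z-=.002 if zc is None else .0015
    manip.servo_line([.657,-.0935,z],vel=.04 if zc is None else .025)
    f=fm()-f0; log.append((round(z,4),f))
    if zc is None and f[2]>1.8: zc=z
    if f[2]>13 or np.hypot(*f[:2])>8 or (zc and zc-z>.016): break
print(zc,*log[-14:],sep='\n'); print(manip.current_tool_pos(),manip.current_clock())
cv2.imwrite('pics/press2.png',viewer.get_image('scene')[:,:,::-1])
E
```

```text
[ 0.49  0.   -0.3 ]
0.16799999999999998
(0.176, array([-0.93, -0.44,  1.1 ]))
(0.174, array([-0.84, -0.57, -0.35]))
(0.172, array([-1.13, -0.53,  0.14]))
(0.17, array([-0.34,  0.23,  0.48]))
(0.168, array([-1.08, -0.87,  2.95]))
(0.1665, array([-0.97,  0.56,  3.36]))
(0.165, array([-0.29, -0.46,  3.82]))
(0.1635, array([-0.6 , -0.22,  5.94]))
(0.162, array([-1.43, -0.12,  5.9 ]))
(0.1605, array([-1.12, -0.27,  6.62]))
(0.159, array([-1.74, -0.2 ,  7.53]))
(0.1575, array([-1.88, -0.95,  8.5 ]))
(0.156, array([-2.91, -0.28, 10.32]))
(0.1545, array([-4.96, -1.41, 17.87]))
[ 0.66 -0.09  0.16] 15.9333
```

Run:
```python
from h import *
np.set_printoptions(precision=4,suppress=True)
manip.servo_line([.657,-.0935,.172],vel=.05); manip.servo_line([.657,-.0935,.23],vel=.25)
print('pump released f',fm()); 
cv2.imwrite('pics/rel.png',viewer.get_image('scene')[:,:,::-1])
effector.open_jaws()
S=[.476,.1375]; Q=q(.098)
manip.move_pose([*S,.16],Q); f0=fm()
manip.servo_line([*S,.080],vel=.15); print(fm()-f0)
manip.servo_line([*S,.040],vel=.08); print(fm()-f0)
effector.close(35); print('gap',manip.current_finger_gap(),manip.current_gripper_force(),fm()-f0,manip.current_tool_pos(),manip.current_clock())
cv2.imwrite('pics/grip_t.png',viewer.get_image('top')[:,:,::-1]);cv2.imwrite('pics/grip_s.png',viewer.get_image('scene')[:,:,::-1])
for n in('scene0','rel'):
    g=cv2.cvtColor(cv2.imread(f'pics/{n}.png'),cv2.COLOR_BGR2GRAY)[180:208:3,206:232:3]; print(n); print(g)
```

```text
pump released f [-0.4936 -0.4555 -0.1928]
[-0.2515  1.1882 -0.4656]
[ 0.2277 -0.5363  0.0753]
gap 0.021772541673705178 34.998600482940674 [-0.2717 -1.0895 -1.2444] [0.4759 0.1375 0.0399] 21.95
scene0
[[ 48  49  65  65  64  64  65  64  63]
 [ 45  51  64  65  65  65  64  62  64]
 [ 65  45  52  64  64  63  65  65  51]
 [ 86  64  59  64  64  64  64  47  46]
 [ 86  84  67  65  65  66  49  48  61]
 [ 86  85  61  66  67  63  55  77  88]
 [ 87  87  75  62  64  64 100  80  80]
 [ 86  85 104  61  66  67 129 111  80]
 [ 87  88 132 126 129 148 153 123  94]
 [ 93  85 125 153 169 169 150 119  91]]
rel
[[ 45  47  69  67  48  37  37  40  81]
 [ 45  50  63  64  63  67  58 104 105]
 [ 66  44  51  65  63  87  99  91  55]
 [ 87  64  59  65  65  72  76  48  47]
 [ 88  86  66  66  66  65  48  47  61]
 [ 89  87  60  66  67  64  55  77  89]
 [ 89  87  76  63  65  64 104  81  83]
 [ 88  86 106  62  68  68 131 112  81]
 [ 88  89 134 128 132 151 157 125  96]
 [ 95  87 127 156 173 173 153 123  92]]
```

Run:
```python
from h import *
np.set_printoptions(precision=4,suppress=True)
S=[.476,.1375]; Q=q(YAW); f0=fm()
manip.servo_line([*S,.115],vel=.15); print('held',fm()-f0,manip.current_finger_gap())
manip.servo_line(P(-.002,.092,.110),ori=Q,vel=.15); f1=fm()
z=.100
manip.servo_line(P(-.002,.092,z),vel=.08)
while z>.0945:
    z-=.001; manip.servo_line(P(-.002,.092,z),vel=.03); f=fm()-f1
    if f[2]>2.5: break
print('z',z,f)
z+=.0003
for y in(.03,-.03,-.08,-.142):
    manip.servo_line(P(-.002,y,z),vel=.10); print(y,fm()-f1,manip.current_finger_gap())
manip.servo_line(P(-.002,-.142,.145),vel=.2)
print(manip.current_clock())
for n in('scene','top'): cv2.imwrite(f'pics/sw_{n}.png',viewer.get_image(n)[:,:,::-1])
a=cv2.imread('pics/sw_top.png')[140:260,202:362];b=cv2.imread('pics/sw_scene.png')[140:260,180:340]
cv2.imwrite('pics/sw.png',np.hstack([cv2.resize(v,(400,300),interpolation=cv2.INTER_CUBIC) for v in(a,b)]))
```

```text
held [ 0.2788 -0.0891  0.1752] 0.021761047752799897
z 0.094 [-0.1847 -0.1912 -0.0771]
0.03 [-0.4078  1.0244 -0.3804] 0.02191524447936027
-0.03 [ 0.9958 -0.0337  2.5458] 0.021716877718712765
-0.08 [ 0.2441 -0.1673  4.1317] 0.021879353475991316
-0.142 [-0.9853 -0.4543  0.6891] 0.021781058862993592
28.5917
```

View pics/sw.png

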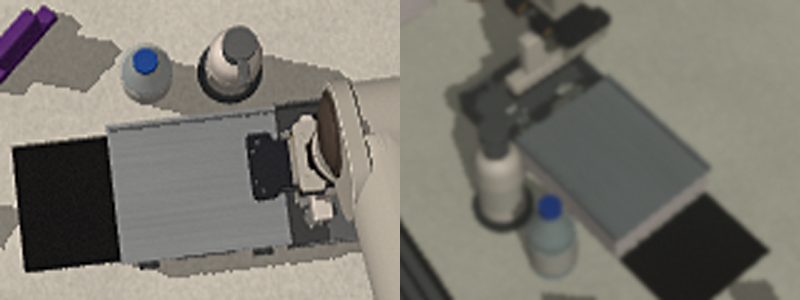

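Run:
```python
from h import *
np.set_printoptions(precision=4,suppress=True)
Q=q(YAW); X,Y=-.002,.180
manip.servo_line(P(X,.0,.145),vel=.22); 
cv2.imwrite('pics/mid_top.png',viewer.get_image('top')[:,:,::-1])
manip.servo_line(P(X,Y,.12),vel=.22); f1=fm()
manip.servo_line(P(X,Y,.046),vel=.12)
z=.046
while z>.0385:
    z-=.001; manip.servo_line(P(X,Y,z),vel=.03); f=fm()-f1
    if f[2]>3: break
print('z',z,f,manip.current_finger_gap())
effector.open_jaws(); manip.sleep(.2); print(manip.current_finger_gap())
manip.servo_line(P(X,Y,.16),vel=.12)
p=P(X,Y,.30); manip.servo_line(P(-.1,.1,.30),vel=.25); print(manip.current_clock(),fm())
for n in('scene','top'): cv2.imwrite(f'pics/end_{n}.png',viewer.get_image(n)[:,:,::-1])
a=cv2.imread('pics/end_top.png')[140:260,202:362];b=cv2.imread('pics/end_scene.png')[140:260,180:340];c=cv2.imread('pics/mid_top.png')[140:260,202:362]
cv2.imwrite('pics/end.png',np.vstack([np.hstack([cv2.resize(v,(400,300),interpolation=cv2.INTER_CUBIC) for v in r]) for r in((a,b),(c,c))]))
```

```text
z 0.03899999999999999 [-3.3313 -0.9306 12.5578] 0.021830089690994568
0.09148988422107392
36.7667 [ 0.9334 -0.6189 -0.0688]
```

View pics/end.png

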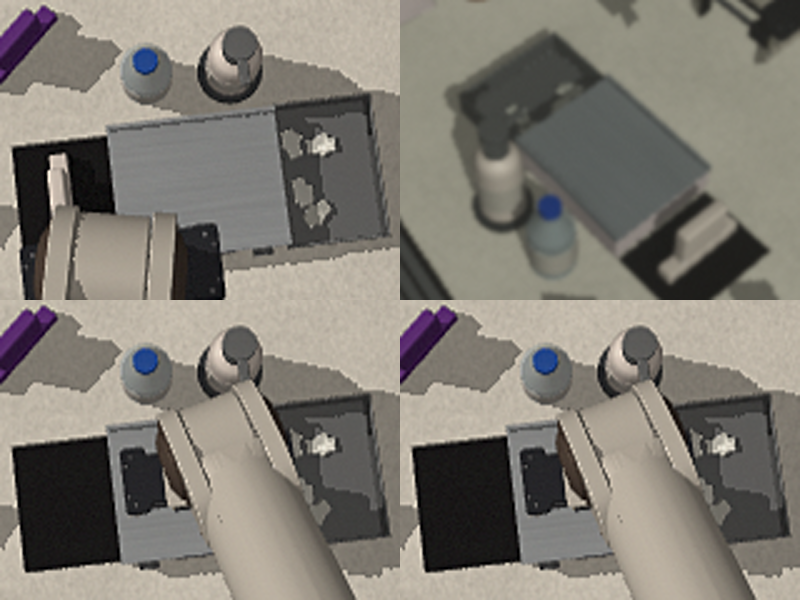

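All four shards lie in the tray (crop ≈292–320, 143–212). The plate is clear, the scraper stands upright on the mat, and the pump head is back up.

```bash
python3 -c "
from bench import manip
print(manip.hand_in())"
```

```text
the job is handed in; nothing more can be done
None
```

I handed the job in: the pump was pressed to its stop and came back up, all four shards are in the tray, and the scraper stands upright on its mat, released, at about 37 s of the 54 s allowed.

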